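Brush out the empty cup in the propagator and leave it to air

TASK

In the box with the hinged cover stand two leaning paper cups; clean the empty one. Swing the cover fully upright (or a little past), take the bottle brush from its leaning holder, run it down to the bottom of the empty cup, up to the rim and down to the bottom again, and stand it back in its holder, bristles down. Then fold the cover down to half way, 45 degrees above closed, and leave it there to air; leave the other things on the table where they are.

Things in the scene. Friction and masses are not known exactly. Their poses are not given: they have to be found in the camera images.
- box: White open-topped box 200 (x) x 210 (y) x 140 mm high, walls 6 mm, fixed to the table but turned up to 0.25 rad. Origin: centre of its underside; z up, x points from its front wall to its back wall (the hinge side), away from the robot.
- cover (a joint): Angle of the box's cover, a stiff grey panel 208 x 218 x 8 mm hinged along the top of the box's back wall: 0 = lying closed on the box, 1.57 = standing upright, limit 1.92. The hinge is stiff (about 0.6 N m) and stays where it is left.
- cover_hinge (a point): Middle of the cover's hinge line, on the box's back top edge: 100 mm behind the box's origin along the box's x and 141 mm above the table. The hinge line runs along the box's y.
- cover_handle (a point): Middle of the cover's handle, a round aluminium bar 10 mm thick and 100 mm long parallel to the hinge, on two end posts 40 mm above the cover's outer face. With the cover closed it lies 178 mm in front of the hinge line and 48 mm above it. The cover's free edge is 29 mm beyond it. Axes turn with the cover (the box's when closed).
- cup_bottom (a point): Centre of the inner floor of the empty cup, a beige paper cup fixed in the box: 95 mm long, inside radius 23 mm at the bottom and 31 mm at the mouth, wall 3 mm. It leans 30 degrees from vertical, mouth towards the box's front. The empty cup may be the left or the right of the two. Axes as the box.
- cup_mouth (a point): Centre of the empty cup's mouth, 90 mm from cup_bottom along the cup's axis (so cup_bottom to cup_mouth is the axis). The mouth lies below the box's rim.
- planted_cup: The other cup in the box, the same shape and lean but filled with soil and short twigs; fixed. Origin: centre of its underside.
- holder: Grey brush holder fixed to the table, left or right of the box: a square sleeve, inside 44 x 44 mm and 81 mm deep, leaning 30 degrees from vertical with its mouth towards the robot (the holder's -x), on a base plate 150 x 80 x 10 mm. Origin: centre of the base's underside, z up; mouth direction in the holder's frame (-0.5, 0, 0.866).
- holder_floor (a point): Centre of the sleeve's inner floor; the sleeve's mouth is 81 mm from it along the leaning axis. Axes as the holder.
- brush: Loose bottle brush 195 mm long, 0.07 kg, standing in the holder and leaning with it. Origin: centre of the bristle end; z runs along it towards the handle end. White bristle head 30 mm diameter from 0 to 65 mm, 8 mm wire stem to 110 mm, round wooden handle 20 mm diameter from 110 to 195 mm.
- brush_tip (a point): Centre of the brush's bristle end (the brush's origin); axes as the brush.
- brush_grip (a point): Point on the brush's axis in the handle, 165 mm from the bristle end and 30 mm below the handle's end; axes as the brush.
- clay_pot: Bystander: terracotta pot 70 mm wide, 60 mm high (100 with leaves), on the other side of the box from the holder. Origin: centre of its underside.
- cup_stack: Bystander: stack of paper cups 68 mm wide, 145 mm high. Origin: centre of its underside.
- spray_bottle: Bystander: clear bottle 66 mm wide, 170 mm high. Origin: centre of its underside.
- trowel: Bystander: flat hand trowel 250 mm long, lying on the table. Origin: centre of its underside.
- seedling: Bystander: paper cup with soil and twigs, 68 mm wide, 80 mm high (130 with twigs). Origin: centre of its underside.
- saucer: Bystander: terracotta saucer 100 mm wide, 18 mm high. Origin: centre of its underside.
Mind the look-alikes: they are no part of the job. What is shaped like the brush but purple is not meant.

How it is judged:
By the outcome, as a careful person would: the job done as asked, in the order asked, and still so for the second after the job is handed in, with the robot touching nothing.
It also fails if it takes over 72 s, if anything falls off the work surface, if the arm or the gripper's body presses on something with over 40 N, if the wrist force passes 120 N, or if a joint passes its speed limit or range.

ROBOT

A 6-joint arm with a two-finger parallel gripper is mounted at the origin on the work surface. World frame = base frame: x ahead of the robot, y to its left, z up, the work surface at z = 0. Lengths are in m, angles in rad, forces in N, time in s.
With the tool pointing down it reaches from about 0.25 to 0.775 m from the base axis. Payload 4 kg.
Tool frame: the origin (TCP) lies at the very end of the fingers, on their centre line; the grasp point (between the pads) lies 19 mm behind it; z points along the fingers, y is the direction in which the jaws open and shut (so a half turn about z gives the same grasp; the last joint's range is limited). The gripper opens to 94 mm and grips with 3 to 60 N. Pads are 16 mm wide; open, the fingers measure 119 mm over their backs; the gripper's body (75 mm by 177 mm) begins 78 mm behind the grasp point.
Start: joints at [-1.284, 0.087, 1.371, -0, 1.684, -0.103], TCP at [0.209, -0.509, 0.206] pointing down, gripper open.
Joint ranges: [-3.1, 3.1], [-0.76, 2.03], [0.27, 2.55], [-1.08, 4.22], [0.17, 2.65], [-2.57, 2.57]. Speed limits (rad/s): [2.79, 2.79, 3.14, 3.14, 3.14, 3.14].

INTERFACE

Orientations are given as a unit quaternion [x, y, z, w].
In Python, from station import * gives the robot as it stands.
- The arm moves only by the shell command python3 -m crank 'ROWS' [OPENING] [FORCE]. ROWS is JSON, a list of rows, each a list of 4 numbers: the shift along the tool's x, y, z normalised to -1 to 1, where 1 is 15 cm, then the turn about the tool's z normalised to -1 to 1, where 1 is 90 degrees. A call has 1 to 12 rows; each row is the pose to reach, as a shift and turn from the pose commanded when the call began, along the tool's axes at that moment; what a row does not reach only later rows make up. A row lasts 1/8 s, in which the tool goes at most 62.5 mm and 10.7 degrees, less where a joint would pass 70% of its speed; a pose out of reach is approached as far as the arm can. A call with a number of a shift or a turn outside -1 to 1 is refused whole. A call with a gripper value outside its range is refused whole. OPENING is the opening, from 0 (shut) to 1 (fully open), set as the call begins (- or left out, the last holds). The fingers move at their own pace and stop on an object; FORCE is the grip in N (left out, the last holds). Time passes only in rows, so rows that repeat a pose let the fingers close. It gives the time, the measured TCP pose, the force and the opening at its end, in the units of the state.
- observe(): the state, without advancing time (a new reading comes with each control period).
- camera(name): name is "scene" or "top"; returns a dict with "color" (480x640x3 uint8, red, green, blue), "depth" (480x640 float32, m along the optical axis (not along the pixel's ray), 0 where there is no reading), "fov_y" (degrees; the focal length in pixels is half the picture's height over the tangent of half this angle, whatever the lens; pixels are square), "cx", "cy" (the principal point, pixels), "world_from_camera" (4x4, takes a point from camera to world coordinates). Camera axes: x right, y down, z forward; pixel columns grow to the right and rows downward; lengths in m; the calibration is good to about 2 mm. A picture is of the moment at which its call begins.
- hand_in(): hands the job in, once; it reports no verdict.
The state is a dict: "time": time; "joint_pos": joint angles; "joint_vel": joint speeds; "effort": joint torques, N m; "tool_pos": TCP position; "orientation": TCP orientation; "ft_force": force on the tool from outside, world axes, zero at the start; "ft_torque": the same for the moment, N m; "opening": finger opening in m.
Only numpy, scipy, OpenCV 4.12 (cv2) and the standard library are available. Lean on these libraries where they do the work, as an engineer would, in place of code of your own. Each camera call takes 0.05 s, during which the arm holds its last target. There are 200 camera calls.

## Working session

There is one attempt and no reset: what is moved stays moved. The work goes in short steps, Python scripts to look and compute and a shell command to move; the robot and the scene stay as the last step left them, time stands still between calls to the robot, and variables do not carry over. Pictures are saved under pics/ and viewed, about 8 in all and at most 12, crops included, and the job is handed in when it is done.

```bash
mkdir -p pics; ls; cat > h.py <<'E'
from station import *
import numpy as np, cv2
def shot(n,save=None):
    c=camera(n)
    if save: cv2.imwrite(f'pics/{save}.png',c['color'][:,:,::-1])
    return c
def cloud(c):
    f=240/np.tan(np.radians(c['fov_y'])/2); d=c['depth']
    v,u=np.mgrid[:480,:640]
    P=np.stack([(u-c['cx'])/f*d,(v-c['cy'])/f*d,d,np.ones_like(d)],-1)@c['world_from_camera'].T
    P=P[...,:3]; P[d==0]=np.nan
    return P
E
python3 - <<'E'
from h import *
s=observe();print(s['tool_pos'],s['orientation'],s['opening'],s['ft_force'])
for n in('scene','top'):
    c=shot(n,n+'0'); np.savez(n+'0.npz',**c); print(n,c['fov_y'],c['cx'],c['cy'],np.round(c['world_from_camera'],3).tolist(),(c['depth']>0).mean())
E
```

```text
pics
[ 0.20884606 -0.5082092   0.2043081 ] [ 9.81064956e-01  1.93675888e-01 -1.07110075e-04 -1.09159899e-03] 0.09369026725676802 [-0.11256396  1.21249273  0.49842856]
scene 43.57415402391589 314.98277420832727 231.12803197198616 [[-0.759, 0.441, -0.478, 1.141], [0.651, 0.493, -0.578, 0.816], [-0.019, -0.75, -0.661, 1.061], [0.0, 0.0, 0.0, 1.0]] 0.9958658854166667
top 48.228063692554116 319.46278937522936 230.42525020026756 [[-0.014, -0.995, 0.101, 0.334], [-1.0, 0.013, -0.009, 0.001], [0.008, -0.101, -0.995, 1.529], [0.0, 0.0, 0.0, 1.0]] 0.9959440104166667
```

View pics/scene0.png

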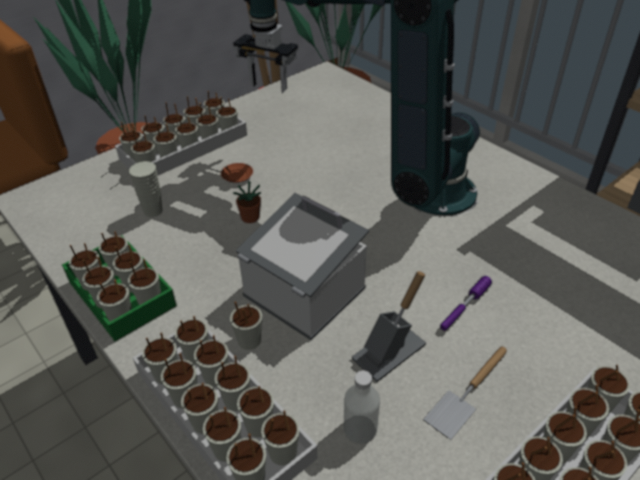

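View pics/top0.png

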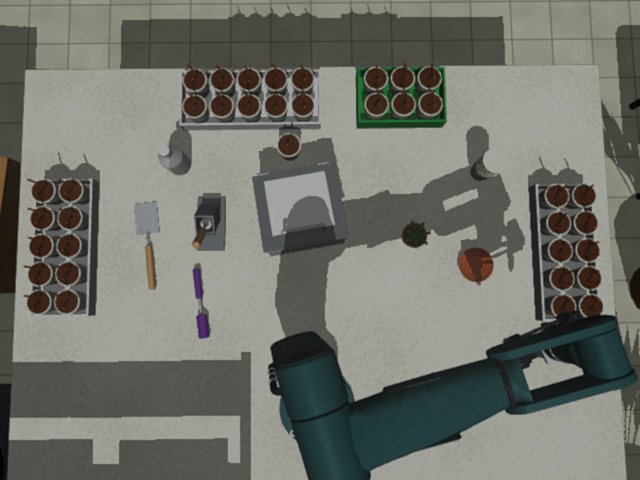

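```bash
python3 - <<'E'
from h import *
T=np.load('top0.npz');S=np.load('scene0.npz')
a=T['color'][140:270,180:360,::-1]; b=S['color'][180:390,220:440,::-1]
a=cv2.resize(a,None,fx=3,fy=3,interpolation=cv2.INTER_CUBIC)
P=cloud(T)
z=P[140:270,180:360,2]; print(np.nanmax(z))
zz=cv2.applyColorMap(np.clip(np.nan_to_num(z)/0.25*255,0,255).astype(np.uint8),cv2.COLORMAP_JET)
zz=cv2.resize(zz,None,fx=1.4,fy=1.4,interpolation=0)
b=cv2.resize(b,(250,239))
out=np.zeros((390+240,800,3),np.uint8)
out[:390,:540]=cv2.convertScaleAbs(a,alpha=1.3)
out[:zz.shape[0],545:545+zz.shape[1]]=zz
out=out[:600]; b=cv2.resize(S['color'][180:390,220:440,::-1],(255,243));out[200:443,543:798]=cv2.convertScaleAbs(b,alpha=1.5)
cv2.imwrite('pics/crop0.png',out[:450])
# box top cloud
X=P.reshape(-1,3); 
m=(X[:,2]>0.135)&(X[:,2]<0.160)&(X[:,0]>0.3)&(X[:,1]<0.25)&(X[:,1]>-0.15)
q=X[m][:,:2].astype(np.float32); print(m.sum(),np.median(X[m][:,2]))
r=cv2.minAreaRect(q*1000);print('cover',r,cv2.boxPoints(r).round().tolist())
bx=(cv2.boxPoints(r)/1000)
m=(X[:,2]>0.175)&(X[:,2]<0.23)&(X[:,0]>0.3)&(X[:,1]<0.15)&(X[:,1]>-0.15)
print('handle',m.sum(),X[m].round(3)[::6].tolist())
# holder region: bring heights
m=(X[:,2]>0.02)&(X[:,0]>0.35)&(X[:,0]<.75)&(X[:,1]>0.17)&(X[:,1]<0.33)
print('holder/brush',m.sum(),X[m].min(0),X[m].max(0))
col=T['color'].reshape(-1,3).astype(int)
w=m&(col[:,0]>col[:,2]+35);print('wood',w.sum(),X[w].round(3)[::8].tolist())
E
```

```text
0.23237053576483402
1764 0.15392124682265784
cover ((687.87451171875, 64.89511108398438), (508.3780212402344, 217.802734375), 9.318168640136719) [[419.0, 131.0], [455.0, -84.0], [956.0, -1.0], [921.0, 214.0]]
handle 2558 [[0.549, -0.058, 0.175], [0.542, 0.019, 0.175], [0.538, -0.065, 0.177], [0.534, -0.032, 0.176], [0.532, 0.001, 0.176], [0.531, -0.062, 0.176], [0.529, 0.014, 0.175], [0.529, -0.016, 0.178], [0.527, 0.001, 0.176], [0.526, -0.027, 0.177], [0.526, -0.055, 0.177], [0.525, 0.047, 0.175], [0.524, 0.001, 0.175], [0.523, -0.024, 0.179], [0.523, -0.057, 0.175], [0.523, 0.103, 0.176], [0.522, 0.009, 0.176], [0.521, -0.039, 0.178], [0.519, 0.057, 0.177], [0.519, 0.007, 0.177], [0.518, -0.019, 0.178], [0.518, -0.044, 0.179], [0.518, -0.067, 0.177], [0.517, 0.052, 0.177], [0.516, -0.006, 0.177], [0.516, -0.032, 0.176], [0.516, -0.052, 0.177], [0.515, -0.067, 0.182], [0.514, 0.075, 0.178], [0.514, 0.035, 0.176], [0.513, 0.007, 0.179], [0.513, -0.016, 0.178], [0.513, -0.031, 0.176], [0.513, -0.054, 0.176], [0.512, -0.072, 0.179], [0.511, 0.055, 0.182], [0.511, 0.035, 0.177], [0.511
[... 8450 characters left out ...]
], [0.433, 0.115, 0.189], [0.432, 0.1, 0.188], [0.432, 0.085, 0.185], [0.432, 0.07, 0.188], [0.432, 0.055, 0.185], [0.43, 0.13, 0.191], [0.43, 0.115, 0.19], [0.43, 0.1, 0.188], [0.429, 0.085, 0.193], [0.43, 0.07, 0.188], [0.43, 0.055, 0.182], [0.428, 0.118, 0.186], [0.427, 0.103, 0.189], [0.427, 0.088, 0.186], [0.427, 0.073, 0.183], [0.425, 0.12, 0.192], [0.425, 0.106, 0.185], [0.425, 0.09, 0.185], [0.422, 0.122, 0.192], [0.423, 0.108, 0.188], [0.42, 0.128, 0.186], [0.418, 0.128, 0.186]]
holder/brush 819 [0.35229812 0.26914716 0.02040077] [0.56485898 0.32841767 0.20177424]
wood 40 [[0.447, 0.298, 0.198], [0.442, 0.3, 0.199], [0.44, 0.299, 0.195], [0.437, 0.297, 0.193], [0.434, 0.294, 0.195]]
```

View pics/crop0.png

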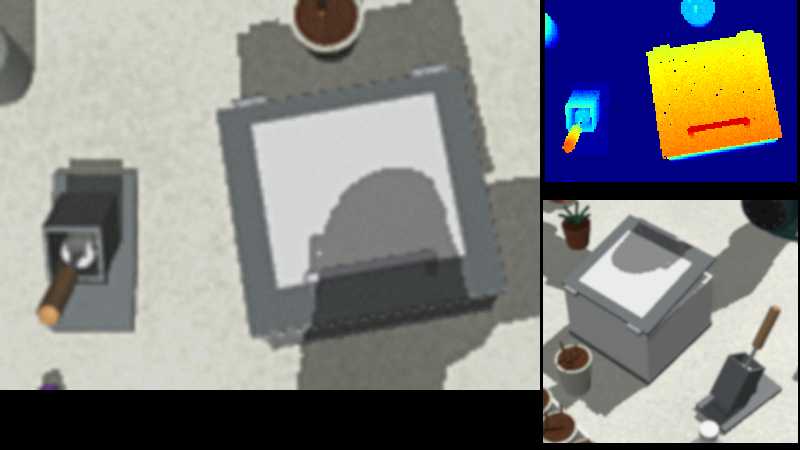

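```bash
python3 - <<'E'
from h import *
T=np.load('top0.npz');S=np.load('scene0.npz')
X=cloud(T).reshape(-1,3)
roi=(X[:,0]>.39)&(X[:,0]<.66)&(X[:,1]>-.11)&(X[:,1]<.17)&(X[:,2]>.13)
Q=X[roi]; m=np.ones(len(Q),bool)
for _ in range(6):
    A=np.c_[Q[:,:2],np.ones(len(Q))]; p=np.linalg.lstsq(A[m],Q[m,2],rcond=None)[0]; r=Q[:,2]-A@p; m=abs(r)<.006
n=np.array([-p[0],-p[1],1]);n/=np.linalg.norm(n)
print('plane',p,'tilt',np.arccos(n[2]),'dir',np.arctan2(-p[1],-p[0]))
q=Q[m]; rc=cv2.minAreaRect((q[:,:2]*1000).astype(np.float32)); print(rc)
hm=r>.03; H=Q[hm]; print('handle n',hm.sum(),'ctr',np.median(H,0))
d=cv2.fitLine(H[:,:2].astype(np.float32),cv2.DIST_HUBER,0,.01,.01).ravel(); print(d, 'yaw',np.degrees(np.arctan2(d[1],d[0]))-90)
t=(H[:,:2]-d[2:])@d[:2]; print('extent',t.min(),t.max(),'mid',d[2:]+d[:2]*(t.min()+t.max())/2, 'topz',np.percentile(H[:,2],[50,90]))
# scene view handle check
XS=cloud(S).reshape(-1,3); 
# holder: sleeve rim from top, base plate
for nm,Y,C in(('top',X,T),('scene',XS,S)):
    c=C['color'].reshape(-1,3).astype(int)
    R=(Y[:,0]>.36)&(Y[:,0]<.62)&(Y[:,1]>.2)&(Y[:,1]<.36)
    b=R&(Y[:,2]>.006)&(Y[:,2]<.014)&(c.max(1)<120)
    print(nm,'base',b.sum(),cv2.minAreaRect((Y[b][:,:2]*1000).astype(np.float32)))
    w=R&(Y[:,2]>.11)
    W=Y[w]; 
    l=cv2.fitLine(W.astype(np.float32),cv2.DIST_HUBER,0,.01,.01).ravel(); 
    if l[2]<0:l[:3]*=-1
    t=(W-l[3:])@l[:3]; print(' brush',w.sum(),'dir',l[:3].round(3),'pt',l[3:].round(4),'lean',np.degrees(np.arccos(l[2])),'az',np.degrees(np.arctan2(l[1],l[0])),'ends',t.min(),t.max(),'top',(l[3:]+l[:3]*t.max()).round(4))
E
```

```text
plane [-0.19649466 -0.03396552  0.27606108] tilt 0.19682688461010608 dir 0.17116577874454933
((539.3118896484375, 40.08062744140625), (211.6696014404297, 218.3915557861328), 9.427373886108398)
handle n 185 ctr [0.4722009  0.02883297 0.22624659]
[ 0.16328123 -0.98657954  0.47093847  0.0313243 ] yaw -170.6026
extent -0.05184861476108395 0.057077294361555724 mid [0.47136535 0.02874505] topz [0.22624659 0.22995351]
top base 562 ((482.1260681152344, 295.07769775390625), (237.02804565429688, 80.00274658203125), 0.04397212713956833)
 brush 175 dir [-0.654 -0.018  0.756] pt [0.4629 0.2957 0.1633] lean 40.846237 az -178.39612 ends -0.07950219758677834 0.04423690520076265 top [0.434  0.2949 0.1967]
scene base 992 ((482.46484375, 299.0908203125), (82.72692108154297, 216.2167205810547), 87.99137115478516)
 brush 458 dir [-0.535 -0.018  0.845] pt [0.4613 0.2994 0.1678] lean 32.347992 az -178.09546 ends -0.08471184839381977 0.03668890772704267 top [0.4417 0.2988 0.1988]
```

```bash
cat > go.py <<'E'
from h import *
import sys
# usage: go.py X Y Z YAWdeg  -> shift in tool axes (units of row) and turn
s=observe(); q=s['orientation']
from scipy.spatial.transform import Rotation as R
M=R.from_quat(q).as_matrix(); yaw=np.degrees(np.arctan2(M[1,0],M[0,0]))
print('t %.2f'%s['time'],'pos',s['tool_pos'].round(4) if hasattr(s['tool_pos'],'round') else s['tool_pos'],'yaw %.2f'%yaw,'open %.4f'%s['opening'],'F',np.round(s['ft_force'],1),'q6 %.2f'%s['joint_pos'][5])
if len(sys.argv)>4:
    x,y,z,w=map(float,sys.argv[1:5]); d=M.T@(np.array([x,y,z])-s['tool_pos'])/.15
    dw=(w-yaw+180)%360-180
    print('rows',d.round(3),'turn %.3f'%(-dw/90))
E
python3 -m crank '[[0.2,-0.46,-0.64,-0.15],[0.38,-0.93,-0.64,-0.3],[0.38,-0.93,-0.64,-0.45],[0.38,-0.93,-0.64,-0.6],[0.38,-0.93,-0.64,-0.75],[0.38,-0.93,-0.64,-0.858],[0.38,-0.93,-0.64,-0.858],[0.38,-0.93,-0.64,-0.858]]' 1
python3 -m crank '[[0.38,0.36,0,0],[0.76,0.71,0,0],[0.76,0.71,0,0]]'
python3 -m crank '[[0.38,0.36,0,0],[0.76,0.71,0,0],[0.76,0.71,0,0]]'
python3 go.py 0.4715 0.0288 0.30 99.5; python3 go.py 0.4715 0.0288 0.202 99.5
```

```text
time: 1.1
tool_pos: [0.2086, -0.3579, 0.301]
orientation: [0.646, 0.763, 0.0, -0.0]
ft_force: [0.3, -0.3, -0.6]
opening: 0.0939
time: 1.48
tool_pos: [0.2956, -0.2259, 0.3015]
orientation: [0.646, 0.763, 0.0, 0.0]
ft_force: [0.3, -0.5, -0.3]
opening: 0.0938
time: 1.85
tool_pos: [0.3817, -0.0954, 0.3013]
orientation: [0.645, 0.764, 0.0, -0.0]
ft_force: [0.2, -0.8, 0.1]
opening: 0.0939
t 1.85 pos [ 0.3817 -0.0954  0.3013] yaw 99.61 open 0.0939 F [ 0.2 -0.8  0.1] q6 -0.56
rows [0.716 0.728 0.009] turn 0.001
t 1.85 pos [ 0.3817 -0.0954  0.3013] yaw 99.61 open 0.0939 F [ 0.2 -0.8  0.1] q6 -0.56
rows [0.716 0.728 0.662] turn 0.001
```

```bash
python3 -m crank '[[0.36,0.36,0,0],[0.716,0.728,0,0],[0.716,0.728,0.3,0],[0.716,0.728,0.662,0],[0.716,0.728,0.662,0],[0.716,0.728,0.662,0]]' 1
python3 -m crank '[[0,0,0,0],[0,0,0,0],[0,0,0,0],[0,0,0,0],[0,0,0,0],[0,0,0,0]]' 0 12
python3 - <<'E'
from h import *
c=shot('scene','s1')
cv2.imwrite('pics/s1c.png',cv2.resize(c['color'][100:340,180:420,::-1],(600,600)))
s=observe();print(s['tool_pos'],s['ft_force'])
E
```

```text
time: 2.6
tool_pos: [0.472, 0.0258, 0.2047]
orientation: [0.646, 0.763, 0.001, 0.002]
ft_force: [0.4, 0.3, 0.9]
opening: 0.094
time: 3.35
tool_pos: [0.4707, 0.0262, 0.202]
orientation: [0.646, 0.764, -0.0, -0.0]
ft_force: [0.0, -0.1, -0.3]
opening: 0.0373
[0.47069218 0.02617236 0.20203111] [-0.67870667 -0.13863842 -0.1788745 ]
```

View pics/s1c.png

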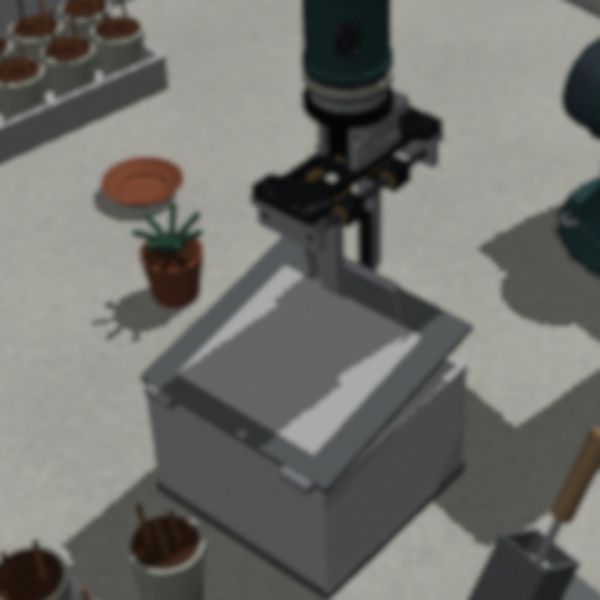

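```bash
python3 -m crank '[[0,0,0,0],[0,0,0,0],[0,0,0,0],[0,0,0,0],[0,0,0,0]]'
python3 - <<'E'
import numpy as np
# arc shifts relative to start, tool axes: y=box x forward, z down
a0=.196
f=lambda a:np.array([-.178*np.cos(a)+.048*np.sin(a),.178*np.sin(a)+.048*np.cos(a)])
for a in (.35,.5,.65,.785,.95,1.1,1.25,1.4,1.55,1.6,1.65): d=f(a)-f(a0); print(a,(d/.15*[1,-1]).round(3))
E
```

```text
time: 4.03
tool_pos: [0.4737, 0.0267, 0.2021]
orientation: [0.646, 0.764, 0.003, 0.002]
ft_force: [8.3, 1.5, -4.0]
opening: 0.0095
0.35 [ 0.097 -0.163]
0.5 [ 0.214 -0.305]
0.65 [ 0.351 -0.428]
0.785 [ 0.488 -0.52 ]
0.95 [ 0.672 -0.606]
1.1 [ 0.849 -0.658]
1.25 [ 1.031 -0.682]
1.4 [ 1.215 -0.679]
1.55 [ 1.397 -0.648]
1.6 [ 1.456 -0.632]
1.65 [ 1.515 -0.613]
```

```bash
python3 -m crank '[[0.06,0.06,0,0],[0,0.06,-0.08,0],[0,0.117,-0.163,0],[0,0.17,-0.235,0],[0,0.234,-0.305,0],[0,0.3,-0.37,0],[0,0.371,-0.428,0],[0,0.44,-0.48,0],[0,0.508,-0.52,0],[0,0.6,-0.568,0],[0,0.692,-0.606,0],[0,0.692,-0.606,0]]'
python3 go.py
python3 -m crank '[[0,0.09,-0.03,0],[0,0.177,-0.052,0],[0,0.27,-0.068,0],[0,0.359,-0.076,0],[0,0.45,-0.078,0],[0,0.543,-0.073,0],[0,0.64,-0.06,0],[0,0.725,-0.042,0],[0,0.784,-0.026,0],[0,0.83,-0.01,0],[0,0.83,-0.01,0],[0,0.83,-0.01,0]]'
python3 go.py
python3 - <<'E'
from h import *
c=shot('scene','s2');t=shot('top','t2'); np.savez('top2.npz',**t);np.savez('scene2.npz',**c)
o=np.zeros((500,800,3),np.uint8)
o[:,:400]=cv2.resize(c['color'][140:390,200:400,::-1],(400,500));o[:400,400:]=cv2.resize(t['color'][140:290,220:370,::-1],(400,400))
cv2.imwrite('pics/c2.png',o)
E
```

```text
time: 5.52
tool_pos: [0.5725, 0.045, 0.295]
orientation: [0.645, 0.764, 0.001, -0.001]
ft_force: [-4.0, 3.3, 5.9]
opening: 0.0091
t 5.53 pos [0.5725 0.045  0.295 ] yaw 99.67 open 0.0091 F [-4.   3.3  5.9] q6 -0.19
time: 7.02
tool_pos: [0.6971, 0.0645, 0.2941]
orientation: [0.646, 0.764, 0.001, 0.001]
ft_force: [3.5, 2.4, 0.8]
opening: 0.0095
t 7.03 pos [0.6971 0.0645 0.2941] yaw 99.59 open 0.0095 F [3.5 2.4 0.8] q6 -0.16
```

View pics/c2.png

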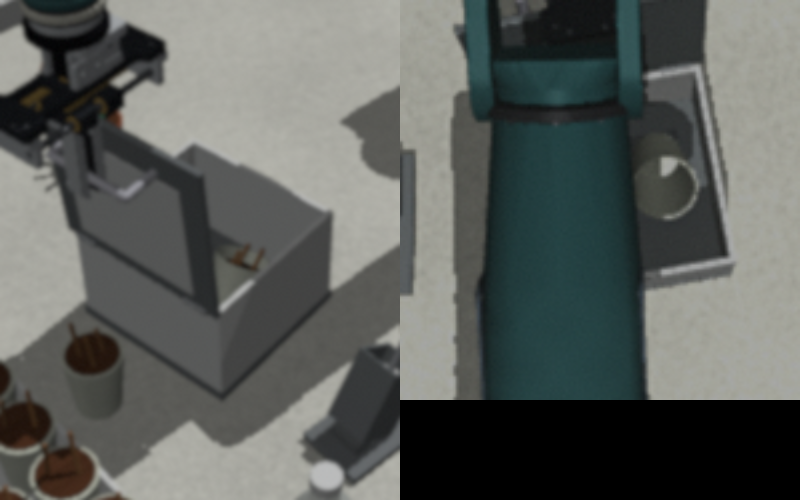

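```bash
python3 -m crank '[[0,0,0,0],[0,0,0,0],[0,0,0,0],[0,0,0,0]]' 0.3
python3 -m crank '[[0,0,-0.1,0],[0,0,-0.3,0],[0,0,-0.5,0],[0,0,-0.75,0],[0,0,-0.75,0]]'
python3 go.py 0.45 0.297 0.32 181.5
python3 -m crank '[[0,-0.4,0,0],[0,-0.8,0,-0.1],[0.3,-0.95,0,-0.2],[0.6,-0.95,0,-0.3],[0.95,-0.95,0,-0.4],[0.95,-0.95,0,-0.5],[0.95,-0.95,0,-0.6],[0.95,-0.95,0,-0.7],[0.95,-0.95,0,-0.8],[0.95,-0.95,0,-0.91],[0.95,-0.95,0,-0.91]]' 1
python3 go.py 0.45 0.297 0.32 181.5
python3 - <<'E'
from h import *
t=shot('top','t3');s=shot('scene','s3'); np.savez('top3.npz',**t);np.savez('scene3.npz',**s)
o=np.zeros((600,800,3),np.uint8)
o[:480,:400]=cv2.resize(s['color'][150:390,220:420,::-1],(400,480));o[:600,400:]=cv2.resize(t['color'][140:290,250:350,::-1],(400,600))
cv2.imwrite('pics/c3.png',cv2.convertScaleAbs(o,alpha=1.4))
E
```

```text
time: 7.62
tool_pos: [0.6958, 0.0638, 0.2946]
orientation: [0.646, 0.763, -0.0, -0.0]
ft_force: [-0.1, 0.3, 0.6]
opening: 0.0283
time: 8.25
tool_pos: [0.6964, 0.064, 0.4112]
orientation: [0.646, 0.763, 0.003, 0.003]
ft_force: [1.2, -0.3, -0.8]
opening: 0.0281
t 8.25 pos [0.6964 0.064  0.4112] yaw 99.55 open 0.0281 F [ 1.2 -0.3 -0.8] q6 -0.16
rows [ 1.805 -1.367  0.594] turn -0.911
time: 9.62
tool_pos: [0.5313, 0.1808, 0.4051]
orientation: [-0.012, 1.0, -0.0, -0.001]
ft_force: [-0.2, -0.6, 0.1]
opening: 0.0937
t 9.62 pos [0.5313 0.1808 0.4051] yaw -178.67 open 0.0937 F [-0.2 -0.6  0.1] q6 -1.37
rows [0.522 0.787 0.568] turn -0.002
```

View pics/c3.png

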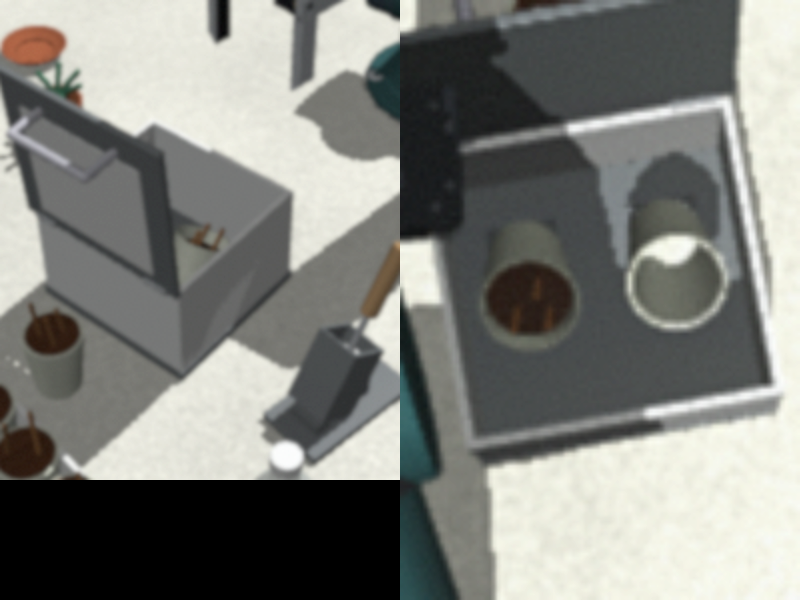

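```bash
cat > m.py <<'E'
from h import *
def K(c): return 240/np.tan(np.radians(float(c['fov_y']))/2)
def ray(c,uv):
    f=K(c);M=c['world_from_camera'];d=M[:3,:3]@np.array([(uv[0]-c['cx'])/f,(uv[1]-c['cy'])/f,1]);return M[:3,3],d/np.linalg.norm(d)
def woodline(c,box):
    u0,u1,v0,v1=box; im=c['color'].astype(int)
    m=((im[...,0]>im[...,2]*1.35+8))
    k=np.zeros_like(m);k[v0:v1,u0:u1]=1;m=(m&k).astype(np.uint8)
    n,l,s,ct=cv2.connectedComponentsWithStats(m); i=1+np.argmax(s[1:,4]); v,u=np.nonzero(l==i)
    p=np.c_[u,v].astype(np.float32); L=cv2.fitLine(p,cv2.DIST_L2,0,.01,.01).ravel(); t=(p-L[2:])@L[:2]
    return L,t.min(),t.max(),len(p)
def brush(T,S,tb,sb):
    pl=[]
    for c,b in((T,tb),(S,sb)):
        L,a,e,n=woodline(c,b); o,d1=ray(c,L[2:]+L[:2]*a);_,d2=ray(c,L[2:]+L[:2]*e); pl.append((o,np.cross(d1,d2),L,a,e,n)); print('wood px',n,'ends',(L[2:]+L[:2]*a).round(1),(L[2:]+L[:2]*e).round(1))
    d=np.cross(pl[0][1],pl[1][1]);d/=np.linalg.norm(d);d*=np.sign(d[2])
    A=np.array([pl[0][1],pl[1][1],d]);p=np.linalg.solve(A,[pl[0][1]@pl[0][0],pl[1][1]@pl[1][0],0])
    ends=[]
    for c,q in((T,pl[0]),(S,pl[1])):
        for t in(q[3],q[4]):
            o,r=ray(c,q[2][2:]+q[2][:2]*t); B=np.c_[d,-r]; s=np.linalg.lstsq(B,o-p,rcond=None)[0][0]; ends.append((p+s*d))
    print('dir',d.round(3),'lean %.1f'%np.degrees(np.arccos(d[2])),'az %.1f'%np.degrees(np.arctan2(d[1],d[0])))
    for e in ends: print('  end',e.round(4))
    return p,d
E
python3 - <<'E'
from m import *
T=np.load('top0.npz');S=np.load('scene0.npz')
brush(T,S,(185,215,210,255),(395,430,265,315))
T=np.load('top3.npz');S=np.load('scene3.npz')
# empty-cup rim: bright pixels inside box
im=cv2.cvtColor(T['color'],cv2.COLOR_RGB2GRAY); P=cloud(T)
v,u=np.mgrid[:480,:640]; roi=(abs(u-319.2)<15)&(abs(v-210.5)<15)
g=im*roi; print('gray pct',np.percentile(im[roi],[20,50,80,95]))
# 3D: rim = points within plane band; estimate
th=P[...,2]; r3=roi&np.isfinite(th)
print('z pct',np.percentile(th[r3],[5,50,80,90,97]))
m=(roi&(im>np.percentile(im[roi],82))).astype(np.uint8)
c=cv2.findContours(m,cv2.RETR_EXTERNAL,cv2.CHAIN_APPROX_NONE)[0]; c=max(c,key=cv2.contourArea); h=cv2.convexHull(c); E=cv2.fitEllipse(c); print('ellipse',E,'hull',cv2.fitEllipse(h))
Q=P[(m>0)]; Q=Q[Q[:,2]>.06]; A=np.c_[Q[:,:2],np.ones(len(Q))]; p=np.linalg.lstsq(A,Q[:,2],rcond=None)[0]; print('rim plane',p,'tilt',np.degrees(np.arctan(np.hypot(*p[:2]))),'az',np.degrees(np.arctan2(p[1],p[0])),len(Q),Q.min(0),Q.max(0))
o,d=ray(T,E[0]); t=(p[2]+p[:2]@o[:2]-o[2])/(d[2]-p[:2]@d[:2]); print('mouth',o+t*d)
# box walls top rim: bright at z~.14
X=P.reshape(-1,3); w=(abs(X[:,2]-.140)<.008)&(abs(X[:,0]-.53)<.16)&(abs(X[:,1]-.04)<.15)&(im.ravel()>0)
rc=cv2.minAreaRect((X[w][:,:2]*1000).astype(np.float32));print('box rim',w.sum(),rc)
E
```

```text
wood px 109 ends [194.4 247.2] [203. 229.]
wood px 254 ends [403.5 306.7] [420.9 272.4]
dir [-0.501  0.008  0.865] lean 30.1 az 179.1
  end [0.4307 0.2971 0.2084]
  end [0.4857 0.2963 0.1134]
  end [0.48   0.2964 0.1232]
  end [0.438  0.297  0.1957]
gray pct [ 56.    74.   101.   166.05]
z pct [0.0075759  0.02885006 0.08279561 0.09711371 0.11156183]
ellipse ((319.0500183105469, 210.219482421875), (21.373327255249023, 24.525821685791016), 77.13937377929688) hull ((319.1268615722656, 209.83230590820312), (23.048755645751953, 25.730607986450195), 72.13154602050781)
rim plane [ 0.57772594  0.07366925 -0.20733878] tilt 30.21669282235267 az 7.2669059268272775 92 [ 0.50604833 -0.04429938  0.07921339] [0.56219723 0.02054008 0.12294997]
mouth [ 0.53383646 -0.01206292  0.10018372]
box rim 745 ((537.597412109375, 38.390647888183594), (203.01075744628906, 212.784423828125), 9.340904235839844)
```

```bash
python3 -m crank '[[0.26,0.4,0,0.025],[0.522,0.787,0.1,0.025],[0.522,0.787,0.4,0.025],[0.522,0.787,0.568,0.025],[0.522,0.787,0.568,0.025]]' 1
python3 go.py 0.453 0.2968 0.151 179.1
```

```text
time: 10.35
tool_pos: [0.4491, 0.2967, 0.3188]
orientation: [0.007, 1.0, -0.001, -0.003]
ft_force: [-0.3, 0.1, 0.8]
opening: 0.0938
t 10.35 pos [0.4491 0.2967 0.3188] yaw 179.16 open 0.0938 F [-0.3  0.1  0.8] q6 -1.08
rows [-0.031  0.005  1.119] turn 0.001
```

```bash
python3 -m crank '[[-0.026,0.003,0.3,0],[-0.026,0.003,0.6,0],[-0.026,0.003,0.9,0],[-0.026,0.003,0.9,0]]' 
python3 -m crank '[[0,0,0.11,0],[0,0,0.215,0],[0,0,0.215,0],[0,0,0.215,0]]' 
python3 go.py 0.453 0.2968 0.151 179.1
python3 -m crank '[[0,0,0,0],[0,0,0,0],[0,0,0,0],[0,0,0,0],[0,0,0,0],[0,0,0,0],[0,0,0,0],[0,0,0,0],[0,0,0,0],[0,0,0,0]]' 0 40
python3 go.py 0.453 0.2968 0.151 179.1
python3 - <<'E'
from h import *
s=shot('scene','s4'); t=shot('top','t4');np.savez('top4.npz',**t);np.savez('scene4.npz',**s)
cv2.imwrite('pics/c4.png',cv2.resize(s['color'][210:390,340:480,::-1],(450,580)))
E
```

```text
time: 10.85
tool_pos: [0.453, 0.2961, 0.1839]
orientation: [0.008, 1.0, -0.002, -0.003]
ft_force: [-0.6, 0.2, 0.2]
opening: 0.0938
time: 11.35
tool_pos: [0.4547, 0.2976, 0.1553]
orientation: [0.007, 1.0, 0.0, 0.001]
ft_force: [0.8, 0.6, 0.3]
opening: 0.0941
t 11.35 pos [0.4547 0.2976 0.1553] yaw 179.20 open 0.0941 F [0.8 0.6 0.3] q6 -1.08
rows [ 0.012 -0.005  0.029] turn 0.001
time: 12.6
tool_pos: [0.4544, 0.2973, 0.1546]
orientation: [0.007, 1.0, -0.0, -0.0]
ft_force: [-0.7, 0.7, -0.3]
opening: 0.0191
t 12.60 pos [0.4544 0.2973 0.1546] yaw 179.21 open 0.0191 F [-0.7  0.7 -0.3] q6 -1.08
rows [ 0.009 -0.004  0.024] turn 0.001
```

View pics/c4.png

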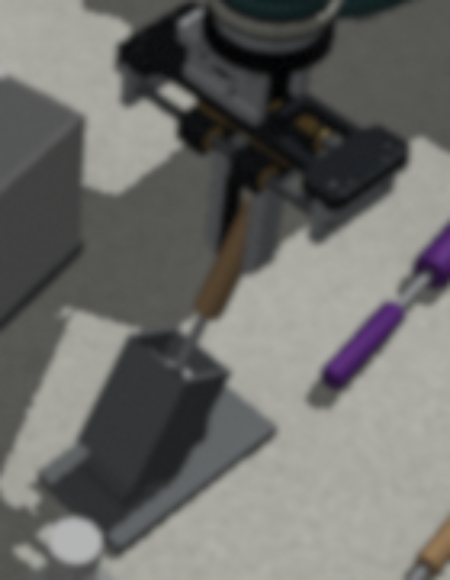

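```bash
python3 -m crank '[[0.06,0,-0.106,0],[0.123,0,-0.211,0],[0.184,0,-0.317,0],[0.245,0,-0.423,0],[0.306,0,-0.528,0],[0.367,0,-0.634,0],[0.367,0,-0.634,0]]' 
python3 -m crank '[[0,0,-0.3,0],[0,0,-0.6,0],[0,0,-0.6,0]]' 
python3 go.py 0.4285 -0.0272 0.327 189.3
```

```text
time: 13.58
tool_pos: [0.3994, 0.2986, 0.2519]
orientation: [0.007, 1.0, 0.001, 0.002]
ft_force: [0.3, 0.5, -0.6]
opening: 0.0197
time: 13.95
tool_pos: [0.4005, 0.2987, 0.3433]
orientation: [0.007, 1.0, 0.002, 0.003]
ft_force: [1.5, -0.1, -0.8]
opening: 0.0191
t 13.95 pos [0.4005 0.2987 0.3433] yaw 179.19 open 0.0191 F [ 1.5 -0.1 -0.8] q6 -1.03
rows [-0.216 -2.17   0.103] turn -0.112
```

```bash
python3 -m crank '[[-0.03,-0.3,0,0],[-0.06,-0.6,0,0],[-0.09,-0.95,0,0],[-0.09,-0.95,0,0]]' 
python3 -m crank '[[-0.03,-0.3,0,-0.06],[-0.06,-0.6,0,-0.112],[-0.09,-0.95,0,-0.112],[-0.09,-0.95,0,-0.112]]' 
python3 go.py 0.4285 -0.0272 0.327 189.3
```

```text
time: 14.45
tool_pos: [0.4108, 0.1527, 0.3378]
orientation: [0.01, 1.0, -0.001, -0.001]
ft_force: [0.3, 0.1, -0.5]
opening: 0.0186
time: 14.95
tool_pos: [0.4225, 0.0109, 0.3377]
orientation: [-0.078, 0.997, 0.0, -0.002]
ft_force: [-0.4, 0.6, -0.2]
opening: 0.0194
t 14.95 pos [0.4225 0.0109 0.3377] yaw -171.01 open 0.0194 F [-0.4  0.6 -0.2] q6 -1.84
rows [-0.    -0.257  0.071] turn -0.003
```

```bash
python3 -m crank '[[0,-0.15,0.03,-0.003],[0,-0.257,0.071,-0.003],[0,-0.257,0.071,-0.003],[0,-0.257,0.071,-0.003]]' 
python3 go.py 0.4285 -0.0272 0.327 189.3
python3 - <<'E'
from h import *
s=shot('scene','s5'); t=shot('top','t5');np.savez('top5.npz',**t);np.savez('scene5.npz',**s)
o=np.zeros((600,800,3),np.uint8)
o[:560,:400]=cv2.resize(s['color'][110:320,230:380,::-1],(400,560));o[:600,400:]=cv2.resize(t['color'][140:290,250:350,::-1],(400,600))
cv2.imwrite('pics/c5.png',cv2.convertScaleAbs(o,alpha=1.4))
E
```

```text
time: 15.45
tool_pos: [0.4286, -0.0244, 0.3289]
orientation: [-0.084, 0.996, 0.0, -0.0]
ft_force: [-0.3, 0.8, -0.1]
opening: 0.0192
t 15.45 pos [ 0.4286 -0.0244  0.3289] yaw -170.39 open 0.0192 F [-0.3  0.8 -0.1] q6 -1.93
rows [ 0.004 -0.018  0.013] turn 0.003
```

View pics/c5.png

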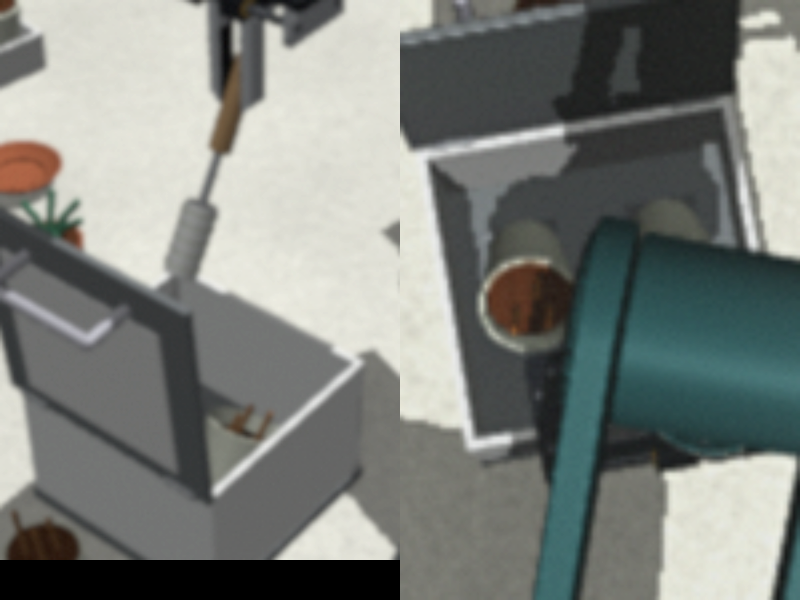

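```bash
python3 - <<'E'
from m import *
S=np.load('scene5.npz'); M=np.linalg.inv(S['world_from_camera']);f=K(S)
def proj(p):
    q=M[:3,:3]@p+M[:3,3];return np.array([f*q[0]/q[2]+S['cx'],f*q[1]/q[2]+S['cy']])
tip=np.array([.509,-.013,.2016]);u=np.array([-.4944,-.0825,.865])
for s in(0,.0325,.065,.11,.15):print(s,proj(tip+u*s).round(1))
P=cloud(S);im=S['color'].astype(int)
m=np.linalg.norm(np.cross(P-tip,u),axis=-1)<.03; s=(P-tip)@u; m&=(s>-.015)&(s<.068)&(P[...,2]>.17); m&=np.isfinite(s)
Q=P[m];L=cv2.fitLine(Q.astype(np.float32),cv2.DIST_HUBER,0,.01,.01).ravel();L[:3]*=np.sign(L[2]);print('head',m.sum(),L.round(4),'s range',np.percentile(s[m],[1,99]))
print('offset of surface pts',((Q-tip)-np.outer((Q-tip)@u,u)).mean(0).round(4))
v,uu=np.nonzero(m);print('px bbox',uu.min(),uu.max(),v.min(),v.max()); 
k=v>v.max()-4;print('bottom px',uu[k].min(),uu[k].max())
for r in range(v.min(),v.max()+1,4): print(r,uu[v==r].min(),uu[v==r].max(),end='; ')
print(woodline(S,(300,325,120,170)))
E
```

```text
0 [296.1 212.1]
0.0325 [300.4 198.8]
0.065 [304.7 185.2]
0.11 [310.9 166.2]
0.15 [316.5 148.9]
head 400 [-0.5233 -0.0713  0.8492  0.4978 -0.006   0.2396] s range [0.00059445 0.06483802]
offset of surface pts [0.0064 0.0082 0.0045]
px bbox 291 310 185 214
bottom px 291 304
185 299 307; 189 297 310; 193 296 309; 197 295 308; 201 294 307; 205 292 305; 209 291 304; 213 294 303; (array([ 1.6326818e-01, -9.8658174e-01,  3.1506961e+02,  1.5137341e+02],
      dtype=float32), np.float32(-14.931494), np.float32(18.442045), 158)
```

```bash
python3 -m crank '[[0,-0.018,0.13,0.003],[0,-0.018,0.26,0.003],[0,-0.018,0.39,0.003],[0,-0.018,0.39,0.003]]' 
python3 go.py 0.4285 -0.0272 0.270 189.3
python3 -m crank '[[-0.055,0,0.095,0],[-0.11,0,0.19,0],[-0.167,0,0.288,0],[-0.22,0,0.38,0],[-0.28,0,0.48,0],[-0.333,0,0.577,0],[-0.333,0,0.577,0]]'
python3 go.py 0.4935 -0.0165 0.153 189.3
```

```text
time: 16.05
tool_pos: [0.4283, -0.0273, 0.2693]
orientation: [-0.081, 0.997, 0.0, -0.001]
ft_force: [-0.8, 0.0, -1.1]
opening: 0.0193
t 16.05 pos [ 0.4283 -0.0273  0.2693] yaw -170.67 open 0.0193 F [-0.8  0.  -1.1] q6 -1.93
rows [-0.002  0.    -0.005] turn 0.000
time: 16.92
tool_pos: [0.4778, -0.0197, 0.1821]
orientation: [-0.081, 0.997, 0.0, -0.002]
ft_force: [0.4, -0.4, -0.3]
opening: 0.0191
t 16.93 pos [ 0.4778 -0.0197  0.1821] yaw -170.70 open 0.0191 F [ 0.4 -0.4 -0.3] q6 -1.89
rows [-0.107  0.004  0.193] turn -0.000
```

```bash
python3 -m crank '[[-0.045,0,0.078,0],[-0.09,0,0.156,0],[-0.107,0,0.185,0],[-0.107,0,0.185,0]]'
python3 -m crank '[[-0.007,0,0.0115,0],[-0.013,0,0.023,0],[-0.013,0,0.023,0]]'
python3 -m crank '[[-0.007,0,0.0115,0],[-0.01,0,0.0173,0],[-0.01,0,0.0173,0]]'
python3 go.py
```

```text
time: 17.42
tool_pos: [0.494, -0.0172, 0.1557]
orientation: [-0.081, 0.997, 0.0, -0.001]
ft_force: [-0.2, -0.3, -0.5]
opening: 0.019
time: 17.8
tool_pos: [0.4961, -0.017, 0.1529]
orientation: [-0.081, 0.997, -0.0, 0.0]
ft_force: [0.8, 0.5, -0.7]
opening: 0.0192
time: 18.18
tool_pos: [0.4969, -0.0171, 0.1525]
orientation: [-0.081, 0.997, -0.001, -0.0]
ft_force: [-5.8, -0.2, 8.5]
opening: 0.0194
t 18.18 pos [ 0.4969 -0.0171  0.1525] yaw -170.72 open 0.0194 F [-5.8 -0.2  8.5] q6 -1.88
```

```bash
python3 -m crank '[[0.05,0,-0.087,0],[0.1,0,-0.173,0],[0.155,0,-0.268,0],[0.207,0,-0.358,0],[0.26,0,-0.45,0],[0.31,0,-0.537,0],[0.31,0,-0.537,0],[0.31,0,-0.537,0]]'
python3 -m crank '[[-0.05,0,0.087,0],[-0.1,0,0.173,0],[-0.155,0,0.268,0],[-0.207,0,0.358,0],[-0.26,0,0.45,0],[-0.29,0,0.502,0],[-0.3,0,0.52,0],[-0.305,0,0.528,0],[-0.31,0,0.537,0],[-0.31,0,0.537,0]]'
python3 go.py
```

```text
time: 19.18
tool_pos: [0.4516, -0.0242, 0.2304]
orientation: [-0.081, 0.997, 0.0, -0.0]
ft_force: [-0.7, -0.1, -0.5]
opening: 0.019
time: 20.42
tool_pos: [0.4967, -0.017, 0.1524]
orientation: [-0.081, 0.997, -0.0, -0.0]
ft_force: [-5.7, -0.3, 7.3]
opening: 0.0195
t 20.43 pos [ 0.4967 -0.017   0.1524] yaw -170.72 open 0.0195 F [-5.7 -0.3  7.3] q6 -1.88
```

```bash
python3 -m crank '[[0.05,0,-0.087,0],[0.13,0,-0.225,0],[0.23,0,-0.4,0],[0.33,0,-0.572,0],[0.43,0,-0.745,0],[0.467,0,-0.808,0],[0.467,0,-0.9,0],[0.467,0,-1,0],[0.467,0,-1,0]]'
python3 -m crank '[[0,0,-0.3,0],[0,0,-0.3,0]]'
python3 go.py 0.3994 0.298 0.34 179.2
```

```text
time: 21.55
tool_pos: [0.4293, -0.0281, 0.3013]
orientation: [-0.081, 0.997, -0.0, 0.001]
ft_force: [0.3, -0.0, -0.5]
opening: 0.0191
time: 21.8
tool_pos: [0.4296, -0.0282, 0.3476]
orientation: [-0.081, 0.997, -0.001, 0.002]
ft_force: [0.2, -0.1, -0.8]
opening: 0.0191
t 21.80 pos [ 0.4296 -0.0282  0.3476] yaw -170.71 open 0.0191 F [ 0.2 -0.1 -0.8] q6 -1.93
rows [-0.152  2.178  0.048] turn 0.112
```

```bash
python3 -m crank '[[-0.02,0.3,0,0],[-0.04,0.6,0,0],[-0.06,0.95,0,0],[-0.06,0.95,0,0]]'
python3 -m crank '[[-0.02,0.3,0,0.06],[-0.04,0.6,0,0.112],[-0.06,0.95,0,0.112],[-0.06,0.95,0,0.112]]'
python3 go.py 0.3994 0.298 0.34 179.2
```

```text
time: 22.3
tool_pos: [0.4136, 0.1168, 0.3436]
orientation: [-0.084, 0.996, 0.0, -0.001]
ft_force: [1.1, -0.0, 0.0]
opening: 0.0193
time: 22.8
tool_pos: [0.3999, 0.2578, 0.3432]
orientation: [0.005, 1.0, -0.001, -0.001]
ft_force: [-0.5, -1.8, -1.2]
opening: 0.0193
t 22.80 pos [0.3999 0.2578 0.3432] yaw 179.44 open 0.0193 F [-0.5 -1.8 -1.2] q6 -1.11
rows [0.006 0.268 0.021] turn 0.003
```

```bash
python3 -m crank '[[0.006,0.268,0.021,0.003],[0.006,0.268,0.021,0.003],[0.006,0.268,0.021,0.003]]'
python3 go.py 0.3993 0.298 0.2498 179.2
python3 - <<'E'
from m import *
S=shot('scene','s6'); M=np.linalg.inv(S['world_from_camera']);f=K(S)
def proj(p):
    q=M[:3,:3]@p+M[:3,3];return np.array([f*q[0]/q[2]+S['cx'],f*q[1]/q[2]+S['cy']])
tcp=np.array(observe()['tool_pos']);tip=tcp+[.0813,-.0019,-.1273];u=np.array([-.501,.008,.865])
P=cloud(S);s=(P-tip)@u
m=(np.linalg.norm(np.cross(P-tip,u),axis=-1)<.03)&(s>-.02)&(s<.068)&(P[...,2]>.15)&np.isfinite(s)
Q=P[m];L=cv2.fitLine(Q.astype(np.float32),cv2.DIST_HUBER,0,.01,.01).ravel();L[:3]*=np.sign(L[2]);print('head',m.sum(),L[:3].round(3),'s',np.percentile(s[m],[1,99]).round(4))
print('off',((Q-tip)-np.outer((Q-tip)@u,u)).mean(0).round(4))
v,uu=np.nonzero(m)
for a in(.01,.0325,.06):
    p=proj(tip+u*a);r=int(round(p[1]));k=v==r;print(p.round(1),uu[k].min(),uu[k].max())
E
```

```text
time: 23.18
tool_pos: [0.4004, 0.2948, 0.3415]
orientation: [0.01, 1.0, -0.001, -0.0]
ft_force: [0.0, -0.5, -0.4]
opening: 0.0197
t 23.18 pos [0.4004 0.2948 0.3415] yaw 178.83 open 0.0197 F [ 0.  -0.5 -0.4] q6 -1.03
rows [0.008 0.022 0.612] turn -0.004
head 537 [-0.55  -0.017  0.835] s [0.0004 0.066 ]
off [0.0076 0.0041 0.0044]
[407.4 270.8] 399 415
[412.2 261. ] 404 420
[418.3 248.9] 410 424
```

```bash
python3 -m crank '[[0.008,0.022,0.3,-0.004],[0.008,0.022,0.612,-0.004],[0.008,0.022,0.612,-0.004],[0.008,0.022,0.612,-0.004]]'
python3 go.py 0.4544 0.2973 0.1546 179.2
```

```text
time: 23.72
tool_pos: [0.3998, 0.2994, 0.2528]
orientation: [0.007, 1.0, 0.001, 0.002]
ft_force: [-0.3, -0.4, 0.1]
opening: 0.0193
t 23.73 pos [0.3998 0.2994 0.2528] yaw 179.23 open 0.0193 F [-0.3 -0.4  0.1] q6 -1.03
rows [-0.362 -0.01   0.656] turn 0.000
```

```bash
python3 -m crank '[[-0.05,-0.005,0.087,0],[-0.1,-0.01,0.173,0],[-0.15,-0.01,0.26,0],[-0.2,-0.01,0.35,0],[-0.2,-0.01,0.35,0]]'
python3 go.py 0.4544 0.2973 0.1546 179.2
```

```text
time: 24.35
tool_pos: [0.4294, 0.2973, 0.196]
orientation: [0.007, 1.0, -0.001, -0.0]
ft_force: [2.1, -0.2, -0.3]
opening: 0.0195
t 24.35 pos [0.4294 0.2973 0.196 ] yaw 179.25 open 0.0195 F [ 2.1 -0.2 -0.3] q6 -1.06
rows [-0.167  0.002  0.276] turn 0.001
```

```bash
python3 -m crank '[[-0.04,0,0.066,0],[-0.08,0,0.132,0],[-0.12,0,0.2,0],[-0.15,0,0.25,0],[-0.163,0,0.268,0],[-0.163,0,0.268,0]]'
python3 go.py 0.4544 0.2973 0.1546 179.2
```

```text
time: 25.1
tool_pos: [0.453, 0.2974, 0.1572]
orientation: [0.006, 1.0, -0.0, -0.0]
ft_force: [-0.2, 0.5, -0.6]
opening: 0.0194
t 25.10 pos [0.453  0.2974 0.1572] yaw 179.29 open 0.0194 F [-0.2  0.5 -0.6] q6 -1.08
rows [-0.009 -0.001  0.017] turn 0.001
```

```bash
python3 -m crank '[[-0.008,0,0.014,0],[-0.01,0,0.018,0],[-0.01,0,0.018,0]]'
python3 go.py 0.4544 0.2973 0.1546 179.2
python3 -m crank '[[0,0,0,0],[0,0,0,0],[0,0,0,0],[0,0,0,0],[0,0,0,0],[0,0,0,0]]' 1
python3 -m crank '[[0,0,-0.1,0],[0,0,-0.3,0],[0,0,-0.6,0],[0,0,-1,0],[0,0,-1,0]]'
python3 -m crank '[[0,0,-0.4,0],[0,0,-0.6,0],[0,0,-0.6,0]]'
python3 - <<'E'
from m import *
S=shot('scene','s7');T=shot('top','t7');np.savez('scene7.npz',**S)
o=np.zeros((600,800,3),np.uint8)
o[:560,:400]=cv2.resize(S['color'][210:390,330:470,::-1],(400,560));o[:450,400:]=cv2.resize(S['color'][150:330,230:390,::-1],(400,450))
cv2.imwrite('pics/c7.png',cv2.convertScaleAbs(o,alpha=1.4))
S0=np.load('scene0.npz');b=(395,435,260,315)
for c in(S0,S):
    L,a,e,n=woodline(c,b);print(n,(L[2:]+L[:2]*a).round(1),(L[2:]+L[:2]*e).round(1))
E
python3 go.py 0.6958 0.0638 0.42 99.6
```

```text
time: 25.48
tool_pos: [0.4546, 0.2975, 0.1549]
orientation: [0.006, 1.0, -0.0, -0.0]
ft_force: [0.2, 0.9, 0.2]
opening: 0.0194
t 25.48 pos [0.4546 0.2975 0.1549] yaw 179.30 open 0.0194 F [0.2 0.9 0.2] q6 -1.08
rows [ 0.001 -0.001  0.002] turn 0.001
time: 26.22
tool_pos: [0.4547, 0.2974, 0.1548]
orientation: [0.006, 1.0, -0.0, 0.0]
ft_force: [-0.3, 0.2, 0.4]
opening: 0.0761
time: 26.85
tool_pos: [0.4565, 0.2985, 0.3129]
orientation: [0.006, 1.0, 0.003, 0.006]
ft_force: [0.5, -0.7, 0.9]
opening: 0.0938
time: 27.22
tool_pos: [0.4551, 0.2977, 0.3976]
orientation: [0.006, 1.0, 0.001, 0.002]
ft_force: [0.4, -0.1, 0.1]
opening: 0.0941
254 [403.5 306.7] [420.9 272.4]
299 [403. 307.] [421.6 271.8]
t 27.32 pos [0.4546 0.2975 0.3937] yaw 179.29 open 0.0940 F [ 0.2 -0.1  0.1] q6 -1.08
rows [-1.627 -1.538 -0.176] turn 0.885
```

View pics/c7.png

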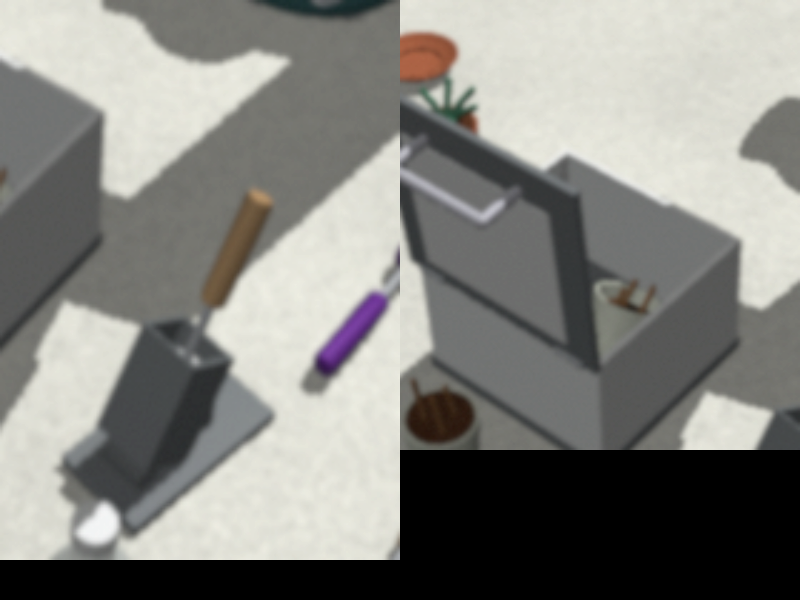

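```bash
python3 -m crank '[[-0.2,-0.2,-0.2,0],[-0.4,-0.4,-0.2,0.1],[-0.6,-0.6,-0.2,0.2],[-0.8,-0.8,-0.2,0.3],[-0.8,-0.8,-0.2,0.4],[-0.8,-0.8,-0.2,0.5],[-0.8,-0.8,-0.2,0.6],[-0.8,-0.8,-0.2,0.7],[-0.8,-0.8,-0.2,0.8],[-0.8,-0.8,-0.2,0.885],[-0.8,-0.8,-0.2,0.885]]' 0.3
python3 go.py 0.6960 0.0638 0.42 99.6
```

```text
time: 28.7
tool_pos: [0.5731, 0.176, 0.4224]
orientation: [0.645, 0.765, -0.002, -0.001]
ft_force: [-0.6, 0.0, -0.3]
opening: 0.0281
t 28.70 pos [0.5731 0.176  0.4224] yaw 99.74 open 0.0281 F [-0.6  0.  -0.3] q6 0.03
rows [-0.876  0.681  0.013] turn 0.002
```

```bash
python3 -m crank '[[-0.3,0.23,0,0],[-0.6,0.46,0,0],[-0.876,0.681,0,0],[-0.876,0.681,0,0],[-0.876,0.681,0,0]]'
python3 go.py 0.6960 0.0638 0.2946 99.6
```

```text
time: 29.32
tool_pos: [0.6946, 0.0636, 0.4227]
orientation: [0.645, 0.765, 0.0, -0.0]
ft_force: [-0.5, 0.0, 0.6]
opening: 0.028
t 29.32 pos [0.6946 0.0636 0.4227] yaw 99.73 open 0.0280 F [-0.5  0.   0.6] q6 -0.16
rows [-0.001  0.01   0.854] turn 0.001
```

```bash
python3 -m crank '[[0,0.01,0.25,0],[0,0.01,0.5,0],[0,0.01,0.7,0],[0,0.01,0.854,0],[0,0.01,0.854,0],[0,0.01,0.854,0]]'
python3 -m crank '[[0,0,0,0],[0,0,0,0],[0,0,0,0],[0,0,0,0],[0,0,0,0]]' 0 12
python3 go.py
python3 - <<'E'
import numpy as np
f=lambda a:np.array([-.178*np.cos(a)+.048*np.sin(a),.178*np.sin(a)+.048*np.cos(a)])
a0=1.65;h=np.array([.6363,.0546]);e=np.array([.9867,.1623])
for a in(1.55,1.45,1.35,1.25,1.15,1.05,.95,.87,.785,.76):
    d=f(a)-f(a0);print(a,(d/.15*[1,-1]).round(3),'bar',(h+e*f(a)[0]).round(4),round(.141+f(a)[1],4))
print('bar now',h+e*f(a0)[0],.141+f(a0)[1])
E
```

```text
time: 30.08
tool_pos: [0.6962, 0.0647, 0.2994]
orientation: [0.645, 0.765, 0.002, 0.003]
ft_force: [0.3, 0.2, -0.1]
opening: 0.0275
time: 30.7
tool_pos: [0.6968, 0.0638, 0.2967]
orientation: [0.645, 0.764, 0.002, 0.002]
ft_force: [2.1, 0.8, 5.6]
opening: 0.0095
t 30.70 pos [0.6968 0.0638 0.2967] yaw 99.65 open 0.0095 F [2.1 0.8 5.6] q6 -0.16
1.55 [-0.118 -0.035] bar [0.68   0.0618] 0.32
1.45 [-0.238 -0.059] bar [0.6622 0.0589] 0.3235
1.35 [-0.361 -0.07 ] bar [0.644  0.0559] 0.3252
1.25 [-0.483 -0.069] bar [0.6259 0.0529] 0.3251
1.15 [-0.606 -0.056] bar [0.6078 0.0499] 0.3231
1.05 [-0.726 -0.031] bar [0.59  0.047] 0.3193
0.95 [-0.843  0.006] bar [0.5727 0.0441] 0.3137
0.87 [-0.933  0.044] bar [0.5592 0.0419] 0.308
0.785 [-1.026  0.092] bar [0.5455 0.0397] 0.3008
0.76 [-1.053  0.108] bar [0.5416 0.039 ] 0.2984
bar now [0.69740933 0.06465173] 0.3146441724020743
```

```bash
python3 -m crank '[[0,-0.06,-0.02,0],[0,-0.118,-0.035,0],[0,-0.178,-0.048,0],[0,-0.238,-0.059,0],[0,-0.3,-0.066,0],[0,-0.361,-0.07,0],[0,-0.483,-0.069,0],[0,-0.606,-0.056,0],[0,-0.726,-0.031,0],[0,-0.8,-0.008,0],[0,-0.843,0.006,0],[0,-0.843,0.006,0]]'
python3 -m crank '[[0,-0.04,0.017,0],[0,-0.09,0.038,0],[0,-0.14,0.062,0],[0,-0.183,0.086,0],[0,-0.183,0.086,0],[0,-0.183,0.086,0]]'
python3 go.py
cat > ang.py <<'E'
from m import *
import sys
S=shot('scene',sys.argv[1]);T=shot('top',sys.argv[1]+'t')
ex=np.array([.9867,.1623]);h=np.array([.6363,.0546])
for n,c in(('scene',S),('top',T)):
    P=cloud(c).reshape(-1,3);P=P[np.isfinite(P[:,0])]
    a=(P[:,:2]-h)@ex;b=(P[:,:2]-h)@[-ex[1],ex[0]];z=P[:,2]-.141
    r=np.hypot(a,z);k=(abs(b)<.105)&(r>.04)&(r<.2)&(z>0.02)&(abs(b)>.06)
    ang=np.arctan2(z,-a);k&=abs(ang-.8)<.25
    if k.sum()<50: print(n,'few',k.sum());continue
    A,Z=a[k],z[k];m=np.ones(len(A),bool)
    for _ in range(8):
        L=cv2.fitLine(np.c_[A[m],Z[m]].astype(np.float32),cv2.DIST_HUBER,0,.01,.001).ravel();res=(A-L[2])*L[1]-(Z-L[3])*L[0];m=abs(res)<.006
    print(n,m.sum(),'angle',np.arctan2(abs(L[1]),abs(L[0])).round(4),'perp dist from hinge',((0-L[2])*L[1]-(0-L[3])*L[0]).round(4))
E
python3 ang.py s8
```

```text
time: 32.2
tool_pos: [0.5699, 0.0425, 0.2934]
orientation: [0.645, 0.764, -0.001, -0.001]
ft_force: [-2.1, 1.4, 1.1]
opening: 0.0094
time: 32.95
tool_pos: [0.5431, 0.038, 0.2808]
orientation: [0.645, 0.764, -0.001, -0.001]
ft_force: [-3.2, 3.3, -1.3]
opening: 0.0093
t 32.95 pos [0.5431 0.038  0.2808] yaw 99.64 open 0.0093 F [-3.2  3.3 -1.3] q6 -0.20
scene 2524 angle 0.7659 perp dist from hinge 0.0096
top 728 angle 0.7678 perp dist from hinge 0.0072
```

```bash
python3 -m crank '[[0,0.015,-0.009,0],[0,0.03,-0.018,0],[0,0.03,-0.018,0],[0,0.03,-0.018,0]]'
python3 go.py; python3 ang.py s9
```

```text
time: 33.55
tool_pos: [0.5477, 0.0387, 0.2835]
orientation: [0.645, 0.764, -0.001, -0.001]
ft_force: [-4.3, 2.9, -1.0]
opening: 0.0095
t 33.55 pos [0.5477 0.0387 0.2835] yaw 99.65 open 0.0095 F [-4.3  2.9 -1. ] q6 -0.20
scene 2476 angle 0.7978 perp dist from hinge 0.0092
top 736 angle 0.7925 perp dist from hinge 0.0079
```

```bash
python3 -m crank '[[0,-0.011,0.006,0],[0,-0.011,0.006,0],[0,-0.011,0.006,0]]'
python3 -m crank '[[0,0,0,0],[0,0,0,0],[0,0,0,0],[0,0,0,0]]' 0.35
python3 go.py; python3 ang.py s10
```

```text
time: 34.02
tool_pos: [0.5477, 0.0387, 0.2835]
orientation: [0.645, 0.764, 0.001, 0.001]
ft_force: [1.5, 3.6, -0.7]
opening: 0.0099
time: 34.52
tool_pos: [0.5473, 0.0381, 0.2834]
orientation: [0.645, 0.764, 0.0, 0.001]
ft_force: [-0.5, -0.6, -0.8]
opening: 0.033
t 34.52 pos [0.5473 0.0381 0.2834] yaw 99.62 open 0.0330 F [-0.5 -0.6 -0.8] q6 -0.20
scene 2449 angle 0.7963 perp dist from hinge 0.0094
top 706 angle 0.7978 perp dist from hinge 0.0072
```

```bash
python3 -m crank '[[0,0,0,0],[0,0,0,0],[0,0,0,0],[0,0,0,0],[0,0,0,0]]' 0
python3 -m crank '[[0,-0.01,0.006,0],[0,-0.018,0.011,0],[0,-0.018,0.011,0],[0,-0.018,0.011,0]]'
python3 go.py; python3 ang.py s11
```

```text
time: 35.25
tool_pos: [0.5475, 0.0384, 0.2833]
orientation: [0.645, 0.764, 0.001, 0.001]
ft_force: [1.0, 0.3, -1.0]
opening: 0.0094
time: 35.75
tool_pos: [0.5448, 0.038, 0.2817]
orientation: [0.645, 0.764, 0.001, 0.001]
ft_force: [2.7, 0.5, -0.4]
opening: 0.0096
t 35.75 pos [0.5448 0.038  0.2817] yaw 99.65 open 0.0096 F [ 2.7  0.5 -0.4] q6 -0.20
scene 2521 angle 0.7789 perp dist from hinge 0.0093
top 718 angle 0.7791 perp dist from hinge 0.0071
```

```bash
python3 -m crank '[[0,0,0,0],[0,0,0,0],[0,0,0,0],[0,0,0,0]]' 0.35
python3 -m crank '[[0,0,-0.1,0],[0,0,-0.3,0],[0,0,-0.6,0],[0,0,-0.9,0],[0,0,-0.9,0]]'
python3 -m crank '[[-0.3,-0.3,0,0],[-0.6,-0.6,0,0],[-0.9,-0.8,0,0],[-0.9,-0.8,0,0],[-0.9,-0.8,0,0]]'
python3 -m crank '[[-0.3,0,0,0],[-0.6,0,0,0],[-0.9,0,0,0],[-0.9,0,0,0],[-0.9,0,0,0]]'
python3 go.py; python3 ang.py s12
python3 - <<'E'
import cv2,numpy as np
a=cv2.imread('pics/s12.png');b=cv2.imread('pics/s12t.png')
cv2.imwrite('pics/c12.png',np.hstack([cv2.resize(a[60:470,80:560],(470,402)),cv2.resize(b[60:380,100:360],(326,402))]))
E
```

```text
time: 36.35
tool_pos: [0.5444, 0.0379, 0.2816]
orientation: [0.645, 0.764, 0.0, 0.0]
ft_force: [0.1, -0.4, 0.7]
opening: 0.0329
time: 36.98
tool_pos: [0.5451, 0.0379, 0.4225]
orientation: [0.645, 0.764, 0.004, 0.005]
ft_force: [0.5, 0.1, -0.8]
opening: 0.0329
time: 37.6
tool_pos: [0.4488, -0.115, 0.416]
orientation: [0.645, 0.764, 0.001, -0.0]
ft_force: [0.6, 0.4, -0.0]
opening: 0.033
time: 38.22
tool_pos: [0.4721, -0.2469, 0.4162]
orientation: [0.644, 0.765, 0.001, -0.0]
ft_force: [0.1, 0.5, -0.2]
opening: 0.0331
t 38.23 pos [ 0.4721 -0.2469  0.4162] yaw 99.78 open 0.0331 F [ 0.1  0.5 -0.2] q6 -0.76
scene 2657 angle 0.7764 perp dist from hinge 0.0094
top 1394 angle 0.7759 perp dist from hinge 0.0075
```

View pics/c12.png

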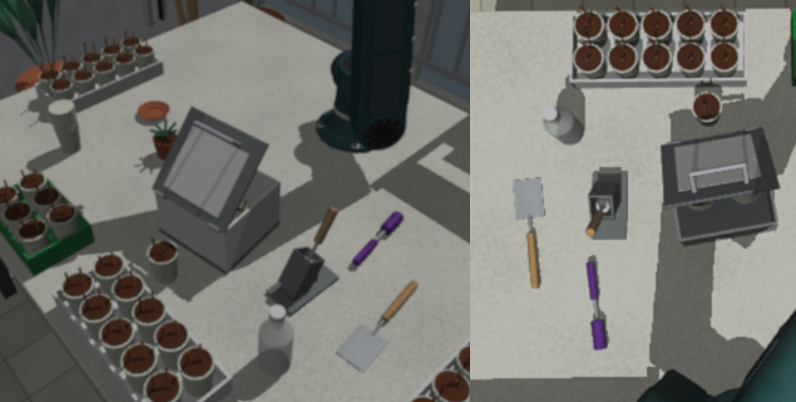

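Everything is in place: the cover is near 45°, the brush stands in the holder, the other things are where they were, and the arm is clear. Handing in.

```bash
python3 -c "
from station import *
print(hand_in())"
```

```text
the job is handed in; nothing more can be done
None
```

The job is done and handed in at about 38 s of the 72 s allowed.

- **Cover opening:** I swung it up by its handle to about 1.65 rad, a little past upright. That figure comes from the measured hand position.
- **Cleaning:** The empty cup was the right-hand one, and I ran the brush down to its floor, up 90 mm to the rim, and down to the floor again. Contact with the floor was about 9–10 N both times.
- **Brush:** It is back in its holder, bristles down. In the camera image its handle lies within about 1 px of where it started.
- **Cover at half way:** The last check, with the hand withdrawn, read 0.776 rad in both cameras against the 0.785 target, about 0.5° low. It needed a few small corrections: 0.767, then 0.797, then 0.779 before I let go.
- **Other checks:** The last picture shows the bystanders apparently where they were, judged by eye and not measured. The robot was touching nothing, and the wrist forces I read stayed around 10 N or less. No check failed.

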